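# Press a label holder home behind the lip of the slide-box bay

## Task

The white three-bay sorting rack has a narrow label channel behind the metal lip along its front, with a spring clip at the bottom for each bay. Take the label holder out of its stand, push it upright down behind the lip of the bay that holds the rectangular slide box (not the jar or the beaker) until it is fully home against the spring, and finish still gripping it and holding it pressed home; do not let go, and leave everything else where it stands.

Things in the scene. Friction and masses are not known exactly. Their poses are not given: they have to be found in the camera images.
- holder: label holder: white plastic plate 5 mm thick (its x), 56 mm wide (its y) and 60 mm high with a rounded foot and a paper label on both faces; on top a grip block 10 mm thick (x), 32 mm wide (y), from 60 to 86 mm above the foot. Same both ways round, 30 to 65 g. Origin: middle of the foot; z up. It starts upright, its foot 22 mm deep in the slot of the stand
- stand: grey plastic block, 60 by 80 mm, 32 mm high, fixed; its slot (6.5 mm wide along x, 64 mm along y, floor 10 mm above the table) holds the label holder at the start. Origin: centre of its underside; x across the slot
- slot_left (a point): centre of the left (+y) bay's label channel at its hard stops, 20 mm above the table: the foot of a fully home holder is here. x points from the lip to the bay, y along the channel, z up. The channel is 8 mm wide (x), 64 mm long (y); its upright walls end 28 mm above this point, then flare out as a funnel, 23 by 79 mm at its rim, 36 mm above this point
- slot_mid (a point): centre of the middle bay's label channel at its hard stops, 20 mm above the table: the foot of a fully home holder is here. x points from the lip to the bay, y along the channel, z up. The channel is 8 mm wide (x), 64 mm long (y); its upright walls end 28 mm above this point, then flare out as a funnel, 23 by 79 mm at its rim, 36 mm above this point
- slot_right (a point): centre of the right (-y) bay's label channel at its hard stops, 20 mm above the table: the foot of a fully home holder is here. x points from the lip to the bay, y along the channel, z up. The channel is 8 mm wide (x), 64 mm long (y); its upright walls end 28 mm above this point, then flare out as a funnel, 23 by 79 mm at its rim, 36 mm above this point
- bay_left (a point): middle of the floor of the rack's left (+y) bay, 10 mm above the table and 85 mm behind (+x of) that bay's channel; axes as the channel's point
- bay_mid (a point): middle of the floor of the rack's middle bay, 10 mm above the table and 85 mm behind (+x of) that bay's channel; axes as the channel's point
- bay_right (a point): middle of the floor of the rack's right (-y) bay, 10 mm above the table and 85 mm behind (+x of) that bay's channel; axes as the channel's point
- clip_left (a joint): travel of the spring clip at the bottom of the left (+y) bay's channel, m: 0 up (its top 8 mm above the hard stops), 0.008 fully down, level with the hard stops. It resists with 3 N at 0 and 9.4 N fully down and springs back when let go
- clip_mid (a joint): travel of the spring clip at the bottom of the middle bay's channel, m: 0 up (its top 8 mm above the hard stops), 0.008 fully down, level with the hard stops. It resists with 3 N at 0 and 9.4 N fully down and springs back when let go
- clip_right (a joint): travel of the spring clip at the bottom of the right (-y) bay's channel, m: 0 up (its top 8 mm above the hard stops), 0.008 fully down, level with the hard stops. It resists with 3 N at 0 and 9.4 N fully down and springs back when let go
- slide_box: slide box: closed rectangular grey box with a white lid, 37 by 79 by 31 mm, long side along the rack (y), in one of the three bays. Origin: centre of its underside
- jar: round lidded jar, diameter 48 mm, 62 mm high, in another bay. Origin: centre of its underside
- beaker: open round glass beaker, diameter 52 mm, 58 mm high, in another bay. Origin: centre of its underside
- dropper: brown dropper bottle, diameter 34 mm, 75 mm high, standing on the table. Origin: centre of its underside
- dish: flat round pale lidded dish, diameter 92 mm, 16 mm high, on the table. Origin: centre of its underside
- forceps: steel forceps, 133 mm long, 14 mm wide, 5 mm high, lying on the table along their x. Origin: near the middle, on the table
There are look-alikes about, which are no part of the job. Leave any purple or yellow look-alike of the stand alone. Of the things that look like the holder, the smaller one is meant.

How it is judged:
On the way, in this order (a step that is already met when the one before it is completed fails the run):
1. the label holder is lifted clear of its stand in the gripper (contact force between the fingers and holder above 2 N and z of holder in the frame of stand above 0.04 m), for 0.2 s.
2. its foot is behind the lip, in the channel of the bay that holds the slide box (((y of slide_box in the frame of bay_left between -0.03 and 0.03 m and x of slide_box in the frame of bay_left between -0.04 and 0.04 m and x of holder in the frame of slot_left between -0.004 and 0.004 m and y of holder in the frame of slot_left between -0.008 and 0.008 m and z of holder in the frame of slot_left below 0.02 m and contact force between the fingers and holder above 2 N) or (y of slide_box in the frame of bay_mid between -0.03 and 0.03 m and x of slide_box in the frame of bay_mid between -0.04 and 0.04 m and x of holder in the frame of slot_mid between -0.004 and 0.004 m and y of holder in the frame of slot_mid between -0.008 and 0.008 m and z of holder in the frame of slot_mid below 0.02 m and contact force between the fingers and holder above 2 N) or (y of slide_box in the frame of bay_right between -0.03 and 0.03 m and x of slide_box in the frame of bay_right between -0.04 and 0.04 m and x of holder in the frame of slot_right between -0.004 and 0.004 m and y of holder in the frame of slot_right between -0.008 and 0.008 m and z of holder in the frame of slot_right below 0.02 m and contact force between the fingers and holder above 2 N))), for 0.1 s.
At the end, for the whole second after the job is handed in: Through the last second the fingers grip the holder (over 2 N); it stands upright (0.12 rad), along the channel (0.15 rad) of the slide box's bay, foot within 4 mm across, 8 mm along and 2 mm above the hard stops, clip down over 6 of 8 mm, at rest (contact force between the fingers and holder above 2 N and angle between holder's own z axis and vertical below 0.12 rad and linear speed of holder below 0.01 m/s and ((y of slide_box in the frame of bay_left between -0.03 and 0.03 m and x of slide_box in the frame of bay_left between -0.04 and 0.04 m and x of holder in the frame of slot_left between -0.004 and 0.004 m and y of holder in the frame of slot_left between -0.008 and 0.008 m and z of holder in the frame of slot_left below 0.002 m and value of joint clip_left above 0.006 m and angle between the y axis of holder and the y axis of slot_left, either way round below 0.15 rad) or (y of slide_box in the frame of bay_mid between -0.03 and 0.03 m and x of slide_box in the frame of bay_mid between -0.04 and 0.04 m and x of holder in the frame of slot_mid between -0.004 and 0.004 m and y of holder in the frame of slot_mid between -0.008 and 0.008 m and z of holder in the frame of slot_mid below 0.002 m and value of joint clip_mid above 0.006 m and angle between the y axis of holder and the y axis of slot_mid, either way round below 0.15 rad) or (y of slide_box in the frame of bay_right between -0.03 and 0.03 m and x of slide_box in the frame of bay_right between -0.04 and 0.04 m and x of holder in the frame of slot_right between -0.004 and 0.004 m and y of holder in the frame of slot_right between -0.008 and 0.008 m and z of holder in the frame of slot_right below 0.002 m and value of joint clip_right above 0.006 m and angle between the y axis of holder and the y axis of slot_right, either way round below 0.15 rad))); the arm keeps its last pose, push and grip.
It fails at once if the slide box, jar or beaker is moved by more than 20 mm (distance of any of slide_box, jar, beaker from where it was at the start of the episode above 0.02 m).
It fails at once if the dropper bottle, dish or forceps are moved by more than 20 mm (distance of any of dropper, dish, forceps from where it was at the start of the episode above 0.02 m).
It also fails if it takes over 38 s, if anything falls off the work surface, if the arm or the gripper's body presses on something with over 40 N, if the wrist force passes 120 N, or if a joint passes its speed limit or range.

## Robot

A 7-joint arm with a two-finger parallel gripper is mounted at the origin on the work surface. World frame = base frame: x ahead of the robot, y to its left, z up, the work surface at z = 0. Lengths are in m, angles in rad, forces in N, time in s.
With the tool pointing down it reaches from about 0.4 to 0.875 m from the base axis. Payload 19.3 kg.
Tool frame: the origin (TCP) lies midway between the tips of the shut fingers; the grasp point (between the pads) lies ctrl.grip_depth behind it (ctrl.grip_depth is the distance from the TCP to the grasp point, in m); z points along the fingers, y is the line along which they close (so a half turn about z gives the same grasp; the last joint's range is limited). The gripper opens to 85 mm and grips with 20 to 120 N. Pads are 22 mm wide; open, the fingers measure 114 mm over their backs; the gripper's body (76 mm by 85 mm) begins 54 mm behind the grasp point. The pads swing forward as they close: fully open they stand 13 mm farther back than shut.
Start: joints at [-1.177, 0.521, -0.036, 1.599, 0.021, 1.021, -0.113], TCP at [0.28, 0.559, 0.231] pointing down, gripper open.
Joint ranges: [-2.91, 2.91], [-0.3, 2.13], [-1.5, 1.42], [0.17, 2.43], [-1.26, 4.41], [0.16, 1.93], [-2.52, 2.52]. Speed limits (rad/s): [1.89, 1.89, 2.39, 2.39, 3.01, 3.01, 3.01].

## Interface

Orientations are given as a unit quaternion [x, y, z, w].
In Python, from workcell import telemetry, cams, ctrl gives the robot as it stands. The module is installed in compiled form; this text tells all that it offers.
- The arm moves only by the tool jog_arm, never from a script. Its argument "targets" is a list of rows, each a list of 7 numbers: the shift along the world's x, y, z in m, then the turn, a rotation vector about the world's x, y, z in rad, then the finger opening in m, from 0 to 0.0854. A call has 1 to 10 rows; each row is the pose to reach, as a shift and turn from the pose commanded when the call began; what a row does not reach only later rows make up. A row lasts 1/12 s, in which the tool goes at most 41.7 mm and 7.16 degrees, less where a joint would pass 70% of its speed; a pose out of reach is approached as far as the arm can. A call with a gripper value outside its range is refused whole. The fingers move at their own pace and stop on an object; the grip force is fixed at half the most. Time passes only in rows, so rows that repeat a pose let the fingers close. It gives the time, the measured TCP pose, the force, the opening and the grip force at its end, in the units of the state.
- telemetry.read_state(): the state, without advancing time (a new reading comes with each control period).
- cams.get_image(name): name is "side" or "top" or "wrist"; returns the picture (420x560x3 uint8, blue, green, red); there is no depth.
- cams.camera_model(name): a dict with "fx", "fy", "cx", "cy" (pixels), "D" ([k1, k2, p1, p2, k3] as OpenCV has them; the pictures are not rectified), "R" (3x3) and "t" (3): a world point X has camera coordinates R X + t. Camera axes: x right, y down, z forward; pixel columns grow to the right and rows downward; lengths in m; the calibration is good to about 2 mm. A picture is of the moment at which its call begins: read the wrist's pose just before it. camera_model takes no time and is no camera call; for the wrist camera it gives the pose at the moment of the call.
- ctrl.job_done(): hands the job in; it is judged then, once.
The state is a dict: "time_s": time; "q": joint angles; "joint_vel": joint speeds; "tau": joint torques, N m; "ee_pos": TCP position; "tool_rot": TCP orientation; "ft_force": force on the tool from outside, world axes, zero at the start; "wrist_torque": the same for the moment, N m; "gripper_width": finger opening in m; "gripper_force": force on a finger pad.
Only numpy, scipy, OpenCV 4.12 (cv2) and the standard library are available. Lean on these libraries where they do the work, as an engineer would, in place of code of your own. Each camera call takes 0.05 s, during which the arm holds its last target. There are 200 camera calls.

## Working session

There is one attempt and no reset: what is moved stays moved. The work goes in short steps, Python scripts to look and compute and a tool call to move; the robot and the scene stay as the last step left them, time stands still between calls to the robot, and variables do not carry over. Pictures are saved under pics/ and viewed, at most 10 in all, crops included, and the job is handed in when it is done.

Besides the shell and the picture viewer there is one more tool, called as name(argument=value, ...) on one line, values as JSON. jog_arm: Moves the arm, as the interface text tells. Its arguments: {"type":"object","properties":{"targets":{"type":"array","items":{"type":"array","items":{"type":"number"}}}},"required":["targets"]}

```bash
mkdir -p pics; python3 - <<'E'
from workcell import telemetry,cams,ctrl
import cv2
s=telemetry.read_state();print(s['time_s'],s['ee_pos'],s['tool_rot'],s['gripper_width'],ctrl.grip_depth)
for n in ['top','side','wrist']:
    m=cams.camera_model(n);print(n,m['fx'],m['t'],m['R'])
    cv2.imwrite(f'pics/{n}0.png',cams.get_image(n))
E
```

```text
0.0 [0.27948029 0.55866576 0.23074191] [ 2.29824053e-01  9.73232032e-01 -5.55483472e-04 -8.80612475e-05] 0.0855526758620522 0.0187
top 451.2879728747252 [-0.1221218   0.50010016  1.0690335 ] [[ 0.02211948 -0.99975294 -0.00218661]
 [-0.98937313 -0.02157534 -0.14378914]
 [ 0.14370644  0.00534391 -0.98960593]]
side 542.8464934090964 [-0.42566421  0.23612198  0.94431949] [[ 0.66536218 -0.74647416 -0.00833591]
 [-0.52358519 -0.45867479 -0.71796656]
 [ 0.53212002  0.48207236 -0.69602768]]
wrist 378.304551158515 [-0.62509769 -0.04268352  0.38115178] [[ 4.46830379e-01  8.94618408e-01 -7.19035894e-04]
 [ 8.45623560e-01 -4.22096571e-01  3.26734265e-01]
 [ 2.91998985e-01 -1.46602829e-01 -9.45115973e-01]]
```

View pics/top0.png

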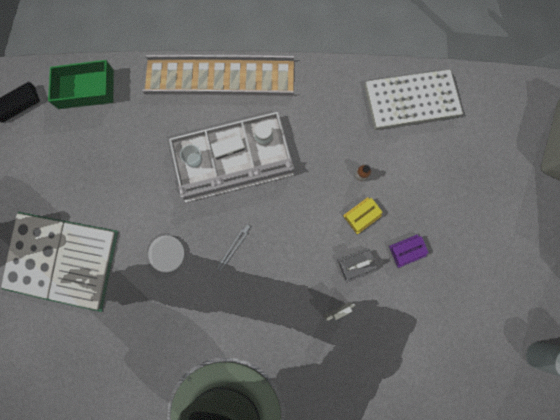

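View pics/side0.png

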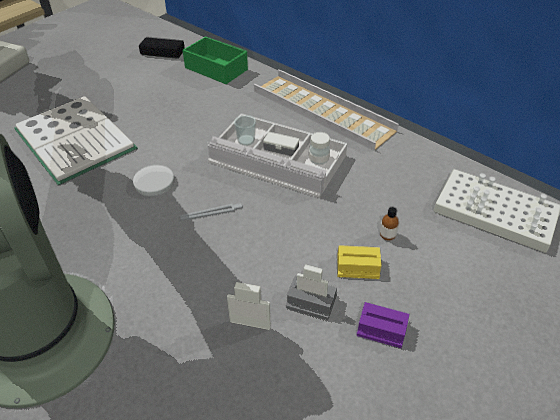

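The slide box (228,147 in top) is in the middle bay, with the jar to its right and the beaker to its left. The holder is in the grey stand (360,264), and a larger look-alike stands free at (341,312).

```bash
cat > h.py <<'E'
from workcell import telemetry,cams,ctrl
import cv2, numpy as np
def ray(m,uv):
    K=np.array([[m['fx'],0,m['cx']],[0,m['fy'],m['cy']],[0,0,1]])
    p=cv2.undistortPoints(np.array([[uv]],float),K,np.array(m['D'],float))[0,0]
    R=np.array(m['R']);t=np.array(m['t'])
    d=R.T@np.array([p[0],p[1],1]);return -R.T@t,d/np.linalg.norm(d)
def onplane(m,uv,z):
    c,d=ray(m,uv);return c+d*(z-c[2])/d[2]
def tri(rs):
    A=0;b=0
    for c,d in rs:
        P=np.eye(3)-np.outer(d,d);A=A+P;b=b+P@c
    X=np.linalg.solve(A,b);return X,[float(np.linalg.norm(np.cross(X-c,d))) for c,d in rs]
def proj(m,X):
    K=np.array([[m['fx'],0,m['cx']],[0,m['fy'],m['cy']],[0,0,1]])
    return cv2.projectPoints(np.array([X],float),cv2.Rodrigues(np.array(m['R']))[0],np.array(m['t'],float),K,np.array(m['D'],float))[0][0,0]
E
python3 - <<'E'
from h import *
T=cams.camera_model('top');S=cams.camera_model('side')
for n,a,b in [('holder top mid',(360,264),(313,268)),('rack front L top',(184,199),(209,150)),('rack front R',(294,178),(324,185))]:
    print(n,tri([ray(T,a),ray(S,b)]))
print('stand',onplane(T,(360,264),.05),'mid',onplane(T,(237,188),.05))
a=cv2.imread('pics/top0.png');b=cv2.imread('pics/side0.png')
z=lambda im,x,y,w,h,k:cv2.resize(im[y:y+h,x:x+w],None,fx=k,fy=k,interpolation=cv2.INTER_CUBIC)
out=np.zeros((600,800,3),np.uint8)
c=[z(a,330,240,66,50,6),z(b,280,255,66,50,6),z(a,162,105,140,100,2.8),z(b,200,105,160,100,2.5)]
for im,(x,y) in zip(c,[(0,0),(400,0),(0,305),(400,305)]): 
    im=im[:295,:400];out[y:y+im.shape[0],x:x+im.shape[1]]=im
cv2.imwrite('pics/c1.png',out)
E
```

```text
holder top mid (array([ 0.38075297, -0.31089277,  0.09367416]), [0.0018147034176578673, 0.0018147034176579674])
rack front L top (array([0.53070521, 0.11424831, 0.03979124]), [0.000779268464684269, 0.0007792684646843724])
rack front R (array([ 0.59348845, -0.16197118,  0.05035237]), [0.008376124245175103, 0.008376124245175191])
stand [ 0.3809276  -0.31774277  0.05      ] mid [ 0.55945958 -0.01746164  0.05      ]
```

View pics/c1.png

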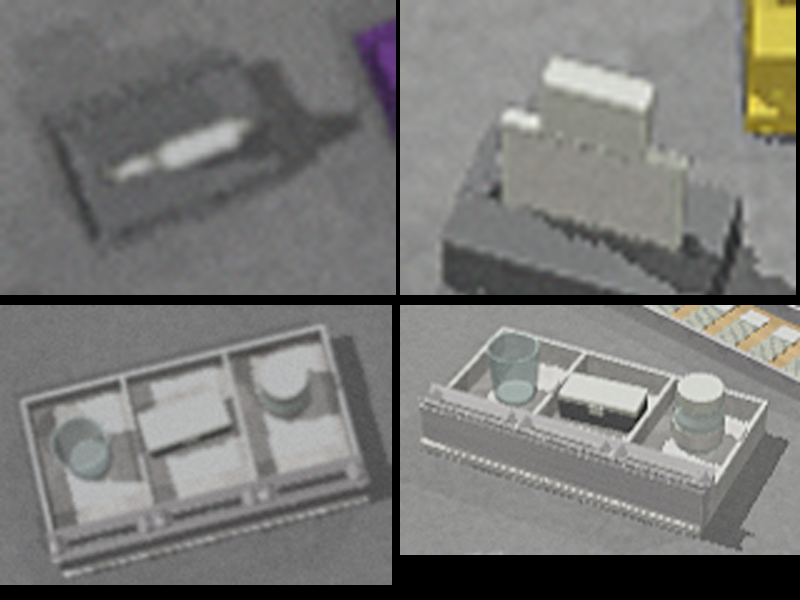

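jog_arm(targets=[[0.27, -0.53, 0.03, 0, 0, -0.8, 0.085], [0.27, -0.53, 0.03, 0, 0, -0.8, 0.085], [0.27, -0.53, 0.03, 0, 0, -0.8, 0.085], [0.27, -0.53, 0.03, 0, 0, -0.8, 0.085], [0.27, -0.53, 0.03, 0, 0, -0.8, 0.085], [0.27, -0.53, 0.03, 0, 0, -0.8, 0.085], [0.27, -0.53, 0.03, 0, 0, -0.8, 0.085], [0.27, -0.53, 0.03, 0, 0, -0.8, 0.085], [0.27, -0.53, 0.03, 0, 0, -0.8, 0.085], [0.27, -0.53, 0.03, 0, 0, -0.8, 0.085]])

```text
time_s: 0.98
ee_pos: [0.4689, 0.1863, 0.2525]
tool_rot: [0.591, 0.807, 0.0, -0.0]
ft_force: [1.2, 0.5, 0.9]
gripper_width: 0.085
gripper_force: 0.0
```

jog_arm(targets=[[0.08, -0.14, 0.01, 0, 0, 0, 0.085], [0.08, -0.14, 0.01, 0, 0, 0, 0.085], [0.08, -0.14, 0.01, 0, 0, 0, 0.085], [0.08, -0.14, 0.01, 0, 0, 0, 0.085], [0.08, -0.14, 0.01, 0, 0, 0, 0.085], [0.08, -0.14, 0.01, 0, 0, 0, 0.085], [0.08, -0.14, 0.01, 0, 0, 0, 0.085]])

```text
time_s: 1.57
ee_pos: [0.5482, 0.0485, 0.2619]
tool_rot: [0.591, 0.807, -0.0, -0.0]
ft_force: [-0.3, -0.5, -0.1]
gripper_width: 0.0851
gripper_force: 0.0
```

```bash
python3 - <<'E'
from h import *
import pickle
s=telemetry.read_state();m=cams.camera_model('wrist');im=cams.get_image('wrist')
print(s['time_s'],s['ee_pos'],s['joint_vel'].round(3) if hasattr(s['joint_vel'],'round') else s['joint_vel'])
cv2.imwrite('pics/w1.png',im);pickle.dump(m,open('w1.pkl','wb'))
E
```

```text
1.5667 [0.54818138 0.0485114  0.26194136] [-0.025 -0.007 -0.007  0.007 -0.    -0.001  0.001]
```

View pics/w1.png

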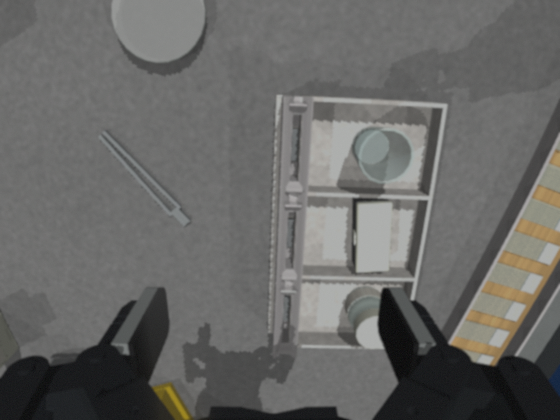

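The middle channel runs between the white dividers at about (293,195) and (290,278). I'll take a second wrist view 7 cm further on.

jog_arm(targets=[[0.02, 0.07, -0.06, 0, 0, 0, 0.085], [0.02, 0.07, -0.06, 0, 0, 0, 0.085], [0.02, 0.07, -0.06, 0, 0, 0, 0.085], [0.02, 0.07, -0.06, 0, 0, 0, 0.085], [0.02, 0.07, -0.06, 0, 0, 0, 0.085]])

```text
time_s: 2.03
ee_pos: [0.5678, 0.1193, 0.2019]
tool_rot: [0.59, 0.808, -0.001, -0.0]
ft_force: [0.4, -1.1, 0.7]
gripper_width: 0.0849
gripper_force: 0.0
```

```bash
python3 - <<'E'
from h import *
import pickle
s=telemetry.read_state();m=cams.camera_model('wrist');im=cams.get_image('wrist')
print(s['time_s'],s['ee_pos'],np.abs(s['joint_vel']).max())
cv2.imwrite('pics/w2.png',im);pickle.dump(m,open('w2.pkl','wb'))
m1=pickle.load(open('w1.pkl','rb'))
A=onplane(m1,(293,194),.055);B=onplane(m1,(290,278),.055);print(A,B,proj(m,A),proj(m,B))
c=(proj(m,A)+proj(m,B))/2;x0=int(c[0]-55);y0=int(c[1]-85);print('crop2 origin',x0,y0)
a=cv2.imread('pics/w1.png')[170:300,255:345]
b=im[y0:y0+170,x0:x0+110]
o=np.zeros((600,800,3),np.uint8)
a=cv2.resize(a,None,fx=4.4,fy=4.4,interpolation=cv2.INTER_CUBIC);b=cv2.resize(b,None,fx=3.5,fy=3.5,interpolation=cv2.INTER_CUBIC)
o[:a.shape[0],:a.shape[1]]=a;o[:b.shape[0],405:405+b.shape[1]]=b[:600]
cv2.imwrite('pics/c2.png',o)
E
```

```text
2.0333 [0.5678227  0.11929149 0.20190446] 0.029757901045115265
[0.57154052 0.0387616  0.055     ] [ 0.59766397 -0.04847782  0.055     ] [248.75155199 281.31705569] [249.24433709 364.62832183]
crop2 origin 193 237
```

View pics/c2.png

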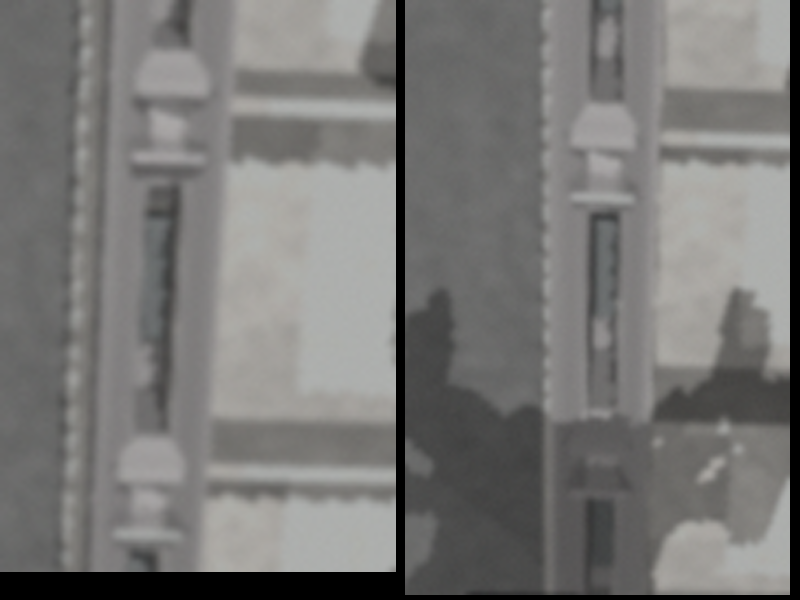

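```bash
python3 - <<'E'
from h import *
import pickle
m1=pickle.load(open('w1.pkl','rb'));m2=pickle.load(open('w2.pkl','rb'))
f1=lambda x,y:(255+(x+.5)/4.4-.5,170+(y+.5)/4.4-.5)
f2=lambda x,y:(193+(x-405+.5)/3.5-.5,237+(y+.5)/3.5-.5)
P={}
for n,a,b,z in [('rimL',(169,152),(602,192),.056),('rimR',(151,487),(600,493),.056),('narrowR',(151,437),(600,463),.048)]:
    X,e=tri([ray(m1,f1(*a)),ray(m2,f2(*b))]);p=onplane(m1,f1(*a),z);q=onplane(m2,f2(*b),z)
    print(n,X.round(4),np.round(e,4),p.round(4),q.round(4));P[n]=(p,q)
for i in (0,1):
    l,r=P['rimL'][i],P['rimR'][i];d=l-r;print('len',np.linalg.norm(d),'mid',(l+r)/2,'xaxis yaw',np.degrees(np.arctan2(-d[0],d[1])))
T=cams.camera_model('top')
w=pickle.load(open('w1.pkl','rb'))
# long rack front edge yaw from w1 : top left front (279,97)->(270,345)
l,r=onplane(m1,(293,165),.056),onplane(m1,(290,278),.056)
# holder block ends from the top view, z .096
l,r=[onplane(T,(330+x/6-.42,240+y/6-.42),.096) for x,y in [(160,155),(248,127)]]
d=l-r;print('holder',(l+r)/2,np.linalg.norm(d),np.degrees(np.arctan2(-d[0],d[1])))
S=cams.camera_model('side')
print(tri([ray(T,(363.6,263.1)),ray(S,(312.7,269))]))
E
```

```text
rimL [0.5747 0.0291 0.0551] [0.0001 0.0001] [0.5747 0.0293 0.056 ] [0.5744 0.0297 0.056 ]
rimR [ 0.5931 -0.036   0.0853] [0.002 0.002] [ 0.5972 -0.0509  0.056 ] [ 0.6011 -0.0632  0.056 ]
narrowR [ 0.5887 -0.0218  0.0909] [0.0026 0.0026] [ 0.5947 -0.0421  0.048 ] [ 0.5997 -0.0599  0.048 ]
len 0.08331847854181285 mid [ 0.58596562 -0.0107701   0.056     ] xaxis yaw 15.714142382260377
len 0.09660596840261035 mid [ 0.58779133 -0.01676159  0.056     ] xaxis yaw 16.033620094451276
holder [ 0.38158557 -0.31752013  0.096     ] 0.035816628606733944 18.238898945517025
(array([ 0.37989706, -0.31583511,  0.0969203 ]), [0.002182907256342722, 0.0021829072563425652])
```

jog_arm(targets=[[-0.187, -0.434, 0, 0, 0, 0, 0.085], [-0.187, -0.434, 0, 0, 0, 0, 0.085], [-0.187, -0.434, 0, 0, 0, 0, 0.085], [-0.187, -0.434, 0, 0, 0, 0, 0.085], [-0.187, -0.434, 0, 0, 0, 0, 0.085], [-0.187, -0.434, 0, 0, 0, 0, 0.085], [-0.187, -0.434, 0, 0, 0, 0, 0.085], [-0.187, -0.434, 0, 0, 0, 0, 0.085], [-0.187, -0.434, 0, 0, 0, 0, 0.085], [-0.187, -0.434, 0, 0, 0, 0, 0.085]])

```text
time_s: 2.92
ee_pos: [0.4022, -0.2667, 0.2035]
tool_rot: [0.591, 0.807, 0.0, 0.001]
ft_force: [0.6, 0.2, -0.3]
gripper_width: 0.0852
gripper_force: 0.0
```

jog_arm(targets=[[-0.02, -0.048, -0.002, 0, 0, 0, 0.085], [-0.02, -0.048, -0.002, 0, 0, 0, 0.085], [-0.02, -0.048, -0.002, 0, 0, 0, 0.085], [-0.02, -0.048, -0.002, 0, 0, 0, 0.085]])

```text
time_s: 3.25
ee_pos: [0.3831, -0.3132, 0.201]
tool_rot: [0.592, 0.806, 0.0, 0.001]
ft_force: [0.1, 0.3, 0.0]
gripper_width: 0.0849
gripper_force: 0.0
```

```bash
python3 - <<'E'
from h import *
import pickle
s=telemetry.read_state();m=cams.camera_model('wrist');im=cams.get_image('wrist')
print(s['time_s'],s['ee_pos'],s['tool_rot'],np.abs(s['joint_vel']).max())
cv2.imwrite('pics/w3.png',im);pickle.dump(m,open('w3.pkl','wb'))
p=proj(m,(.381,-.317,.096));print(p)
x0,y0=int(p[0]-66),int(p[1]-50);print(x0,y0)
cv2.imwrite('pics/c3.png',cv2.resize(im[y0:y0+100,x0:x0+132],None,fx=6,fy=6,interpolation=cv2.INTER_CUBIC))
E
```

```text
3.25 [ 0.38306539 -0.31317904  0.20099031] [5.91639977e-01 8.06202100e-01 1.79866681e-04 5.29311648e-04] 0.03713435974468223
[268.08403601 216.18531421]
202 166
```

View pics/c3.png

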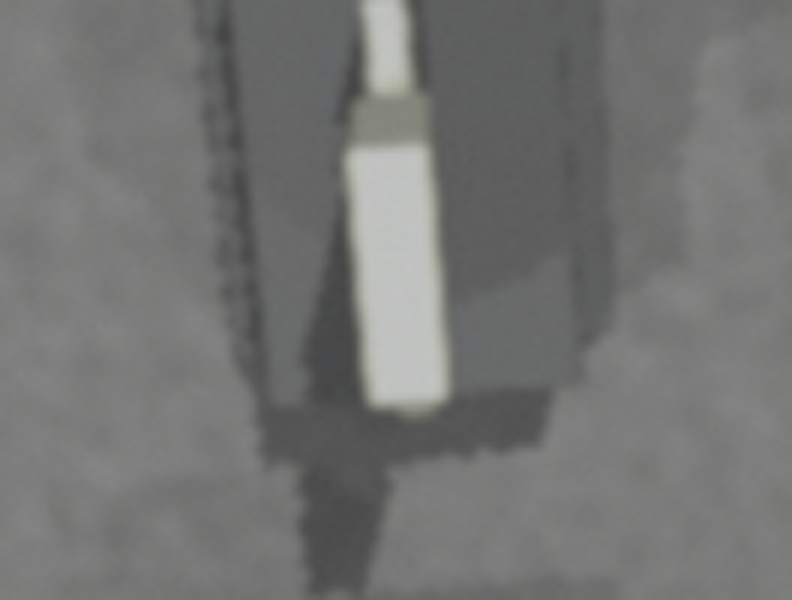

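The wrist crop shows the block top at crop corners (347,147), (430,147), (449,401) and (367,407).

```bash
python3 - <<'E'
from h import *
import pickle
m=pickle.load(open('w3.pkl','rb'));f=lambda x,y:(202+(x+.5)/6-.5,166+(y+.5)/6-.5)
l,r=[onplane(m,f(*p),.096) for p in [(388.5,147),(408,404)]]
d=l-r;c=(l+r)/2;print(c,np.linalg.norm(d),'yaw',np.degrees(np.arctan2(-d[0],d[1])))
S=cams.camera_model('side');print(tri([ray(m,f(398,275)),ray(S,(312.7,269))]))
q=telemetry.read_state()['tool_rot'];print('tool y yaw',2*np.degrees(np.arctan2(q[1],q[0]))-90)
E
```

```text
[ 0.38000723 -0.31402459  0.096     ] 0.031423927769317524 yaw 21.34666909439899
(array([ 0.37965116, -0.31378623,  0.09502958]), [0.00035082861767085806, 0.00035082861767096117])
tool y yaw 17.560634762081307
```

jog_arm(targets=[[-0.003, -0.001, -0.04, 0, 0, 0.065, 0.06], [-0.003, -0.001, -0.08, 0, 0, 0.065, 0.06], [-0.003, -0.001, -0.1, 0, 0, 0.065, 0.05], [-0.003, -0.001, -0.1, 0, 0, 0.065, 0.05], [-0.003, -0.001, -0.1, 0, 0, 0.065, 0.05], [-0.003, -0.001, -0.1, 0, 0, 0.065, 0.05]])

```text
time_s: 3.8
ee_pos: [0.3816, -0.3135, 0.1018]
tool_rot: [0.564, 0.826, 0.0, 0.001]
ft_force: [0.8, -0.2, 0.5]
gripper_width: 0.0502
gripper_force: 0.0
```

jog_arm(targets=[[-0.0015, -0.0005, -0.02, 0, 0, 0, 0.05], [-0.0015, -0.0005, -0.038, 0, 0, 0, 0.05], [-0.0015, -0.0005, -0.038, 0, 0, 0, 0.05], [-0.0015, -0.0005, -0.038, 0, 0, 0, 0.05], [-0.0015, -0.0005, -0.038, 0, 0, 0, 0], [-0.0015, -0.0005, -0.038, 0, 0, 0, 0], [-0.0015, -0.0005, -0.038, 0, 0, 0, 0], [-0.0015, -0.0005, -0.038, 0, 0, 0, 0], [-0.0015, -0.0005, -0.038, 0, 0, 0, 0], [-0.0015, -0.0005, -0.038, 0, 0, 0, 0]])

```text
time_s: 4.63
ee_pos: [0.3796, -0.3143, 0.0632]
tool_rot: [0.564, 0.826, 0.0, 0.001]
ft_force: [-1.1, 1.2, 13.3]
gripper_width: 0.009
gripper_force: 60.7
```

jog_arm(targets=[[0, 0, 0.015, 0, 0, 0, 0], [0, 0, 0.035, 0, 0, 0, 0], [0, 0, 0.065, 0, 0, 0, 0], [0, 0, 0.1, 0, 0, 0, 0], [0, 0, 0.11, 0, 0, 0, 0], [0, 0, 0.11, 0, 0, 0, 0], [0, 0, 0.11, 0, 0, -0.096, 0], [0, 0, 0.11, 0, 0, -0.096, 0]])

```text
time_s: 5.3
ee_pos: [0.379, -0.3137, 0.1718]
tool_rot: [0.605, 0.796, 0.0, -0.0]
ft_force: [0.2, 0.4, -0.7]
gripper_width: 0.0092
gripper_force: 58.7
```

```bash
python3 - <<'E'
from h import *
import pickle
s=telemetry.read_state();m=cams.camera_model('wrist');im=cams.get_image('wrist')
print(s['time_s'],s['ee_pos'],s['tool_rot'],s['ft_force'],s['gripper_width'])
cv2.imwrite('pics/w4.png',im)
q=s['tool_rot'];print('tool y yaw',2*np.degrees(np.arctan2(q[1],q[0]))-90)
E
```

```text
5.3 [ 0.37899627 -0.31372737  0.17183838] [ 6.04966496e-01  7.96250909e-01  3.94079429e-05 -1.66950607e-04] [ 0.24562906  0.36107277 -0.70183802] 0.00919621687295292
tool y yaw 15.547136768017538
```

View pics/w4.png

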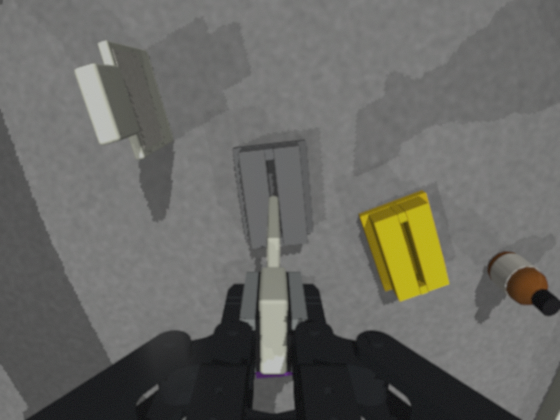

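The holder is gripped upright and clear of the stand; its slot is empty at (270,175).

jog_arm(targets=[[0.207, 0.302, 0, 0, 0, 0, 0], [0.207, 0.302, 0, 0, 0, 0, 0], [0.207, 0.302, 0, 0, 0, 0, 0], [0.207, 0.302, 0, 0, 0, 0, 0], [0.207, 0.302, 0, 0, 0, 0, 0], [0.207, 0.302, 0, 0, 0, 0, 0], [0.207, 0.302, 0, 0, 0, 0, 0], [0.207, 0.302, 0, 0, 0, 0, 0], [0.207, 0.302, 0, 0, 0, 0, 0], [0.207, 0.302, 0, 0, 0, 0, 0]])

```text
time_s: 6.18
ee_pos: [0.5886, -0.0049, 0.1707]
tool_rot: [0.599, 0.801, 0.001, -0.001]
ft_force: [-0.8, 0.4, -1.0]
gripper_width: 0.0091
gripper_force: 58.8
```

jog_arm(targets=[[0, 0, -0.03, 0, 0, 0, 0], [0, 0, -0.03, 0, 0, 0, 0], [0, 0, -0.03, 0, 0, 0, 0], [0, 0, -0.03, 0, 0, 0, 0]])

```text
time_s: 6.52
ee_pos: [0.586, -0.0126, 0.1427]
tool_rot: [0.603, 0.798, -0.0, -0.0]
ft_force: [1.1, -0.7, 1.6]
gripper_width: 0.0091
gripper_force: 58.8
```

```bash
python3 - <<'E'
from h import *
s=telemetry.read_state();m=cams.camera_model('wrist');im=cams.get_image('wrist')
print(s['time_s'],s['ee_pos'],np.abs(s['joint_vel']).max())
q=s['tool_rot'];print('tool y yaw',2*np.degrees(np.arctan2(q[1],q[0]))-90)
import pickle;cv2.imwrite('pics/w5.png',im);pickle.dump(m,open('w5.pkl','wb'))
cv2.imwrite('pics/c5.png',cv2.resize(im[120:270,180:370],None,fx=4,fy=4,interpolation=cv2.INTER_CUBIC))
# channel axis by extrapolation: predicted centre pixel of +y rim
print(proj(m,(.5752,.027,.056)))
E
```

```text
6.5167 [ 0.58600357 -0.01261946  0.14265999] 0.015286510622662805
tool y yaw 15.824901216363699
[273.49758527 158.42167435]
```

View pics/c5.png

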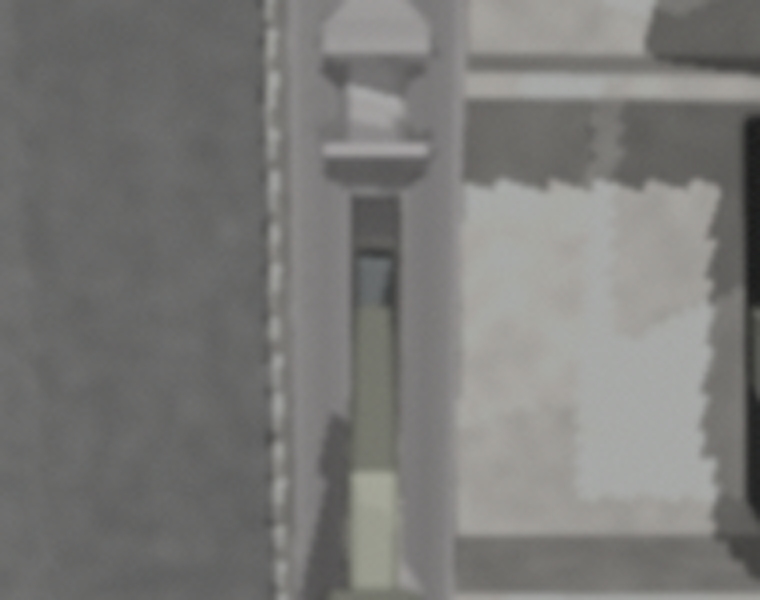

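The plate's lower edge (crop 374,305) is in line with the channel's centre (crop 375). I'll insert it now.

jog_arm(targets=[[0, 0.0005, -0.015, 0, 0, 0, 0], [0, 0.0005, -0.03, 0, 0, 0, 0], [0, 0.0005, -0.036, 0, 0, 0, 0], [0, 0.0005, -0.042, 0, 0, 0, 0], [0, 0.0005, -0.048, 0, 0, 0, 0], [0, 0.0005, -0.054, 0, 0, 0, 0], [0, 0.0005, -0.058, 0, 0, 0, 0], [0, 0.0005, -0.058, 0, 0, 0, 0]])

```text
time_s: 7.23
ee_pos: [0.5859, -0.0115, 0.0837]
tool_rot: [0.603, 0.798, -0.0, -0.0]
ft_force: [-0.1, -1.0, -0.6]
gripper_width: 0.0094
gripper_force: 58.8
```

jog_arm(targets=[[0, 0, -0.003, 0, 0, 0, 0], [0, 0, -0.006, 0, 0, 0, 0], [0, 0, -0.008, 0, 0, 0, 0], [0, 0, -0.01, 0, 0, 0, 0], [0, 0, -0.011, 0, 0, 0, 0], [0, 0, -0.011, 0, 0, 0, 0], [0, 0, -0.011, 0, 0, 0, 0]])

```text
time_s: 7.82
ee_pos: [0.5865, -0.0116, 0.0737]
tool_rot: [0.603, 0.798, 0.0, 0.0]
ft_force: [-1.4, -0.6, 7.7]
gripper_width: 0.0093
gripper_force: 60.1
```

jog_arm(targets=[[0, 0, -0.001, 0, 0, 0, 0], [0, 0, -0.002, 0, 0, 0, 0], [0, 0, -0.002, 0, 0, 0, 0], [0, 0, -0.002, 0, 0, 0, 0]])

```text
time_s: 8.15
ee_pos: [0.587, -0.0115, 0.073]
tool_rot: [0.603, 0.798, 0.001, 0.001]
ft_force: [-6.2, 0.8, 32.2]
gripper_width: 0.0091
gripper_force: 64.0
```

jog_arm(targets=[[-0.0005, 0, 0.0005, 0, 0, 0, 0], [-0.0005, 0, 0.0005, 0, 0, 0, 0], [-0.0005, 0, 0.0005, 0, 0, 0, 0], [-0.0005, 0, 0.0005, 0, 0, 0, 0], [-0.0005, 0, 0.0005, 0, 0, 0, 0], [-0.0005, 0, 0.0005, 0, 0, 0, 0]])

```text
time_s: 8.65
ee_pos: [0.5866, -0.0116, 0.0731]
tool_rot: [0.603, 0.798, 0.001, 0.001]
ft_force: [-2.9, 0.3, 22.6]
gripper_width: 0.0094
gripper_force: 62.3
```

```bash
python3 - <<'E'
from h import *
s=telemetry.read_state();a=cams.get_image('wrist');b=cams.get_image('side')
print(s['time_s'],s['ee_pos'],s['tool_rot'],s['ft_force'],s['gripper_force'],np.abs(s['joint_vel']).max())
b=cv2.resize(b[80:200,200:360],None,fx=2.5,fy=2.5,interpolation=cv2.INTER_CUBIC)
a=cv2.resize(a[120:320,210:343],None,fx=3,fy=3,interpolation=cv2.INTER_CUBIC)
o=np.zeros((600,800,3),np.uint8);o[:a.shape[0],:a.shape[1]]=a;o[:b.shape[0],400:400+b.shape[1]]=b
cv2.imwrite('pics/c6.png',o)
E
```

```text
8.65 [ 0.58657458 -0.01155626  0.07312078] [6.03201531e-01 7.97588002e-01 8.11769359e-04 7.95355131e-04] [-2.89945807  0.33353784 22.60359097] 62.34925031661987 0.0014157128264502045
```

View pics/c6.png

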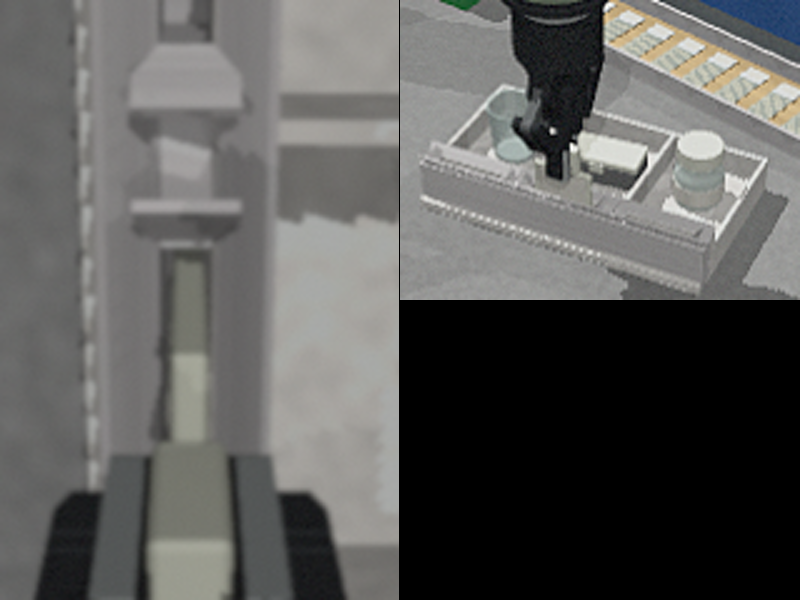

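The holder is in the middle channel (crop 190,300), centred and at rest. The 22.6 N at the wrist is well above the spring's 9.4 N, so it is on the hard stops.

```bash
python3 -c "
from workcell import ctrl;print(ctrl.job_done())"
```

```text
the job is handed in; nothing more can be done
None
```

I pushed the label holder fully home in the middle (slide box) bay's channel and handed the job in at about 9 s, still gripping it and pressing it down with about 22 N; the judge gave no verdict back.

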